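# Pen a tall bottle and a short tin in a bench stall and drop its keep bar

## Robot

A 6-joint arm with a two-finger parallel gripper is mounted at the origin on a cart in front of the work surface, level with it; the furniture and walls round the work are solid. World frame = base frame: x ahead of the robot, y to its left, z up, the work surface at z = 0. Lengths are in m, angles in rad, forces in N, time in s.
With the tool pointing down it reaches from about 0.425 to 0.925 m from the base axis. Payload 12.5 kg.
Tool frame: the origin (TCP) lies at the very end of the fingers, on their centre line; the grasp point (between the pads) lies 19 mm behind it; z points along the fingers, y is the line along which they close (so a half turn about z gives the same grasp; the last joint's range is limited). The gripper opens to 85 mm and grips with 20 to 120 N. Pads are 22 mm wide; open, the fingers measure 114 mm over their backs; the gripper's body (76 mm by 85 mm) begins 54 mm behind the grasp point. The pads swing forward as they close: fully open they stand 13 mm farther back than shut.
Start: joints at [1.025, 0.491, 1.559, -0, 1.092, -0.106], TCP at [0.266, 0.566, 0.231] pointing down, gripper open.
Joint ranges: [-3.1, 3.1], [-0.84, 2.19], [0.05, 2.79], [-1.13, 4.28], [0.06, 2.93], [-2.69, 2.69]. Speed limits (rad/s): [2.22, 2.22, 2.79, 3.14, 3.14, 3.14].

## Interface

Orientations are given as [roll, pitch, yaw] about the fixed x, y, z axes, in that order (R = Rz(yaw) Ry(pitch) Rx(roll)).
In Python, from rig import arm gives the robot as it stands.
- The arm moves only by the shell command python3 -m handwheel 'ROWS'. ROWS is JSON, a list of rows, each a list of 3 entries, a list of its own where there are three numbers: the shift along the tool's x, y, z in m, then the turn about the tool's z in degrees, then the opening, from 0 (shut) to 1 (fully open). In form: [[[tx, ty, tz], roll, jaw], ...]. A call has 1 to 8 rows; each row shifts and turns the commanded pose from where the row before left it, along the tool's axes as they then stand; what a row does not reach is not made up. A row lasts 1/8 s, in which the tool goes at most 62.5 mm and 10.7 degrees, less where a joint would pass 70% of its speed; a pose out of reach is approached as far as the arm can. A call with a gripper value outside its range is refused whole. The fingers move at their own pace and stop on an object; the grip force is fixed at half the most. Time passes only in rows, so rows that do not move let the fingers close. It gives the time, the measured TCP pose, the force, the opening and the grip force at its end, in the units of the state.
- arm.read_state(): the state, without advancing time (a new reading comes with each control period).
- arm.read_camera(name): name is "scene" or "top"; returns a dict with "pixels" (384x512x3 uint8, red, green, blue), "mtx" (3x3 intrinsics, pixels), "D" ([k1, k2, p1, p2, k3] as OpenCV has them; the pictures are not rectified), "origin" and "attitude" of the camera in the world. Camera axes: x right, y down, z forward; pixel columns grow to the right and rows downward; lengths in m; the calibration is good to about 2 mm. A picture is of the moment at which its call begins. There is no depth.
- arm.close_job(): hands the job in; it is judged then, once.
Trained networks look in a picture, given as the dict that the camera call returned (one of the last four; its "shot" number tells which), for a name from the list of things; names that differ only in an ending like _2 or _b are one class to them, and where a whole thing is asked for, a point or a joint stands for the part that bears it (a point fixed in the world has none). Each returns a list of dicts, best first, with "score" (0 to 1); they miss things now and then, are a little off and sometimes report something else, mostly with a low value. They report only what shows in the picture. A call takes as long as a camera call.
- arm.masks_of(thing, picture): "pixels" (384x512 bool, what is visible of it).
- arm.landmark_of(thing, picture): "at" ([x, y, z] in m, in world coordinates, good to about 4 mm: a listed point, or the origin of a listed thing).
The state is a dict: "t": time; "q": joint angles; "qvel": joint speeds; "joint_torque": joint torques, N m; "position": TCP position; "ee_rot": TCP orientation; "force": force on the tool from outside, world axes, zero at the start; "torque": the same for the moment, N m; "opening": opening from 0.0 (shut) to 1.0 (fully open); "grip_force": force on a finger pad.
Only numpy, scipy, OpenCV 4.12 (cv2) and the standard library are available. Lean on these libraries where they do the work, as an engineer would, in place of code of your own. Each camera call takes 0.05 s, during which the arm holds its last target. There are 200 camera calls.

## Task

Put away the tall black-capped bottle and the short metal tin that stand before the narrow steel stall on the bench: slide the tall bottle in first, right to the closed end, then the tin in front of it, both upright and pushed home so that the keep bar can clear them. Then tip the upright keep bar over so that it drops level across the entrance and pens them in. Leave the other things on the bench where they are.

Things in the scene. Friction and masses are not known exactly. Their poses are not given: they have to be found in the camera images.
- stall: Narrow stall of dark sheet steel screwed to the worktop, no floor: things slide in on the worktop. Side walls 3 mm thick, 45 mm high, inner faces at y = +-44 mm; back stop at the far end, open entrance at the other end, which faces roughly right (world -y). Origin: on the worktop, midway between the walls, below the keep bar's line; x runs along the lane to the back stop, y across, z up.
- stall_back (a point): Centre of the face of the back stop's rubber pad, 20 mm above the worktop, 155 mm from the stall's origin along its +x. The back stop is 65 mm high. Between keep bar and back stop 150 mm are free; bottle and tin together take 134 mm.
- stall_mouth (a point): Middle of the entrance mouth on the worktop, 53 mm from the stall's origin along its -x. From here to x = -28 mm the walls converge from about 110 mm apart to 88 mm, then run straight. Flat screw flanges (24 mm wide, 3 mm thick) lie outside the straight walls.
- dropbar (a joint): Angle (rad) of the keep bar, which swings in the plane of the entrance about a pin parallel to the lane. 0 = closed: level across the entrance in its fork (lower stop); 1.57 = upright; 1.85 = open stop, leaning outwards to the stall's +y. Starts at 1.7 to 1.84. Light friction (0.02 N m): it stays put near upright; pushed below 1.1 it falls shut by its own weight unless something is in its way.
- dropbar_tip (a point): Free end of the keep bar: a round steel rod 9 mm thick, with a black grip 19 mm thick and 24 mm long at this end; 140 mm from the pivot to this point, 90 g. Closed, the rod's underside is 45 mm above the worktop.
- dropbar_pivot (a point): Centre of the keep bar's pivot pin: x = 0, y = +62 mm, z = 50 mm in the stall's frame, in a clevis 58 mm high outside the wall. The fork that catches the bar stands outside the other wall at x = 0, y = -53 mm, 60 mm high.
- tall_bottle: Tall round white plastic bottle with a paper band and a black cap: 66 mm in diameter, 185 mm high, straight-sided up to 119 mm, then narrowing to a 28 mm neck from 145 mm; the cap is 30 mm thick, 169 to 185 mm up. 300 g (varies), loose. Origin: centre of its underside, z up. It slides when pushed low (below about 45 mm); pushed higher it may tip. Friction on the worktop about 0.6.
- short_tin: Short round plain metal tin: 68 mm in diameter, 75 mm high, 250 g (varies), standing loose on the worktop. Origin: centre of its underside, z up. Bottle and tin start to the right of the stall, before its entrance, one nearer to the robot than the lane's line and one farther; which is which varies.
- tape: Bystander: flat roll of masking tape, 105 mm across, 25 mm high, loose, behind the stall as seen from the robot. Origin: centre of its underside.
- measure: Bystander: tape measure standing on the bench, 66 x 87 x 64 mm, loose, to the left, near. Origin: centre of its underside.
- block: Bystander: cork-brown sanding block, 116 x 80 x 26 mm, loose, far right. Origin: centre of its underside.
- case: Bystander: flat parts case with a yellow lid, 124 x 174 x 37 mm, loose, far left. Origin: centre of its underside.
- square: Bystander: try square lying flat at the back, 243 x 116 x 18 mm, loose. Origin: centre of its underside.

How it is judged:
By the outcome, as a careful person would: the job done as asked, in the order asked, and still so for the second after the job is handed in, with the robot touching nothing.
It also fails if it takes over 72 s, if anything falls off the work surface, if the arm or the gripper's body presses on something with over 40 N, if the wrist force passes 120 N, or if a joint passes its speed limit or range.

## Working session

There is one attempt and no reset: what is moved stays moved. The work goes in short steps, Python scripts to look and compute and a shell command to move; the robot and the scene stay as the last step left them, time stands still between calls to the robot, and variables do not carry over. Pictures are saved under pics/ and viewed, at most 10 in all, crops included, and the job is handed in when it is done.

```bash
mkdir -p pics; ls; cat > h.py <<'E'
from rig import arm
import numpy as np, cv2
def lm(names,cams=("scene","top")):
    for c in cams:
        p=arm.read_camera(c)
        for n in names:
            r=arm.landmark_of(n,p)[:2]
            print(c,n,[(np.round(d["at"],4).tolist(),round(float(d["score"]),2)) for d in r])
    return
def save(c,f):
    p=arm.read_camera(c); cv2.imwrite("pics/"+f,p["pixels"][:,:,::-1]); return p
E
python3 - <<'E'
from h import *
lm(["stall","stall_back","stall_mouth","dropbar_tip","dropbar_pivot","tall_bottle","short_tin","tape","measure","block"])
a=save("scene","s0.png");b=save("top","t0.png")
s=arm.read_state();print(s)
E
```

```text
pics
scene stall [([0.4775, 0.0254, -0.0009], 0.84)]
scene stall_back [([0.4821, 0.1807, 0.0211], 0.85)]
scene stall_mouth [([0.4754, -0.0285, -0.0032], 0.82), ([0.3754, -0.2683, 0.0013], 0.43)]
scene dropbar_tip [([0.384, 0.0341, 0.1824], 0.41)]
scene dropbar_pivot [([0.4132, 0.0306, 0.0447], 0.94), ([0.3846, 0.0282, 0.1853], 0.37)]
scene tall_bottle [([0.375, -0.2655, 0.004], 0.65)]
scene short_tin [([0.5986, -0.1928, 0.0006], 0.97)]
scene tape [([0.7236, -0.0337, 0.0019], 0.86)]
scene measure [([0.4193, 0.3696, 0.0017], 0.83), ([0.4767, 0.0285, -0.0004], 0.23)]
scene block [([0.5434, -0.4064, -0.0006], 0.67)]
top stall [([0.4794, 0.0273, -0.002], 0.62)]
top stall_back [([0.4852, 0.1809, 0.0221], 0.72)]
top stall_mouth [([0.4802, -0.0276, 0.0027], 0.88)]
top dropbar_tip [([0.3864, 0.0292, 0.1859], 0.51)]
top dropbar_pivot [([0.4157, 0.0269, 0.0465], 0.58)]
top tall_bottle [([0.3727, -0.2673, -0.0016], 0.93), ([0.4772, -0.0276, 0.0023], 0.71)]
top short_tin [([0.6003, -0.1937, 0.0019], 0.81)]
top tape [([0.7246, -0.0335, -0.0034], 0.77)]
top measure [([0.426, 0.3741, 0.0002], 0.65)]
top block [([0.5453, -0.4071, 0.0016], 0.83)]
{'t': 1.2, 'q': array([ 1.02540614e+00,  4.90866666e-01,  1.55892248e+00, -2.78454944e-06,
        1.09170677e+00, -1.05608898e-01]), 'qvel': array([ 5.35650301e-05,  9.87359521e-04, -4.11984403e-04, -2.72763195e-04,
        1.31914343e-03, -6.02071199e-04]), 'joint_torque': array([ 2.53922968e-03, -6.18285012e+01, -2.61836708e+01,  7.62539958e-05,
        4.24918398e-04,  3.27105340e-05]), 'position': array([0.26607466, 0.5655369 , 0.23133991]), 'ee_rot': array([3.14149672e+00, 1.26544399e-05, 2.70181265e+00]), 'force': array([ 0.8679659 , -0.3086711 ,  0.77498092]), 'torque': array([ 0.00242288, -0.04754419,  0.00409096]), 'grip_force': 0.0, 'opening': 1.003303567419998}
```

View images.

View pics/s0.png

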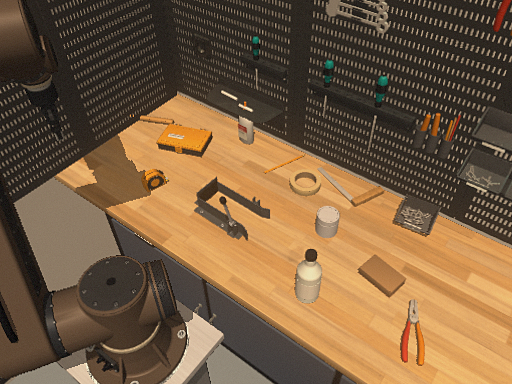

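View pics/t0.png

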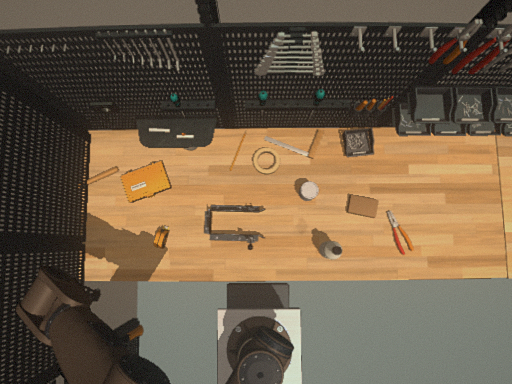

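The scene picture shows the stall around (230,205), the bottle at (308,278) and the tin at (327,221). In the top picture they're at about (235,222), (333,250) and (309,190), with the bar leaning towards the robot at (250,245). The landmarks agree with the sizes given.

First I'll turn the tool to line up with the lane (yaw 1.543), so tool x runs along the lane and tool y along world +x.

```bash
python3 -m handwheel '[[[0,0,0],9.5,1],[[0,0,0],9.5,0.6],[[0,0,0],9.5,0.6],[[0,0,0],9.5,0.6],[[0,0,0],9.5,0.6],[[0,0,0],9.5,0.6],[[0,0,0],9.4,0.6]]'
cat >> h.py <<'E'
# lane frame and how far to go, in tool axes
O=np.array([.4783,.0263]);U=np.array([.028,1.])/np.hypot(.028,1)
def world(lx,ly=0): return O+lx*U+ly*np.array([-U[1],U[0]])
def go(x,y,z):
    s=arm.read_state();yw=s["ee_rot"][2];d=np.array([x,y,z])-s["position"]
    print("tool shift mm",np.round(1000*np.array([d[:2]@[np.cos(yw),np.sin(yw)],d[:2]@[np.sin(yw),-np.cos(yw)],-d[2]]),1),"turn",round(np.degrees(yw-(np.pi/2-.028)),2))
E
python3 - <<'E'
from h import *
go(.5,.25,.231);go(.374,-.2665,.231);print(world(121),world(-130))
E
```

```text
t: 2.08
position: [0.2661, 0.5656, 0.2313]
ee_rot: [3.142, -0.0, 1.537]
force: [-0.4, 0.5, 0.1]
opening: 0.6
grip_force: 0.0
tool shift mm [-3.076e+02  2.443e+02  3.000e-01] turn -0.31
tool shift mm [-8.280e+02  1.356e+02  3.000e-01] turn -0.31
[  3.86497268 120.97889587] [  -3.16027396 -129.92276994]
```

```bash
python3 -m handwheel '[[[-0.038,0.0305,0],0,0.6],[[-0.038,0.0305,0],0,0.6],[[-0.038,0.0305,0],0,0.6],[[-0.038,0.0305,0],0,0.6],[[-0.038,0.0305,0],0,0.6],[[-0.038,0.0305,0],0,0.6],[[-0.038,0.0305,0],0,0.6],[[-0.041,0.0305,0],0,0.6]]'
python3 -m handwheel '[[[-0.055,0,0],0,0.6],[[-0.055,0,0],0,0.6],[[-0.055,0,0],0,0.6],[[-0.055,0,0],0,0.6],[[-0.055,0,0],0,0.6],[[-0.055,-0.015,0],0,0.6],[[-0.05,-0.03,0],0,0.6],[[-0.05,-0.03,0],0,0.6]]'
python3 - <<'E'
from h import *
lm(["tall_bottle"]);go(.374,-.2665,.231)
E
```

```text
t: 3.08
position: [0.5023, 0.2506, 0.2314]
ee_rot: [3.141, -0.0, 1.543]
force: [-0.1, -0.3, -0.1]
opening: 0.599
grip_force: 0.0
t: 4.08
position: [0.4134, -0.1774, 0.2314]
ee_rot: [3.141, 0.0, 1.543]
force: [1.4, -1.0, 0.9]
opening: 0.599
grip_force: 0.0
scene tall_bottle [([0.3733, -0.264, -0.0018], 0.68), ([0.4209, 0.3724, -0.0007], 0.55)]
top tall_bottle [([0.4801, 0.0254, -0.0008], 0.46)]
tool shift mm [-91.  -37.4   0.5] turn -0.15
```

```bash
python3 -m handwheel '[[[-0.045,-0.019,0],0,0.6],[[-0.045,-0.019,0],0,0.6],[[0,0,0],0,0.6],[[0,0,0],0,0.6]]'
python3 - <<'E'
from h import *
go(.3737,-.2656,.146); save("scene","s1.png")
E
```

```text
t: 4.78
position: [0.3746, -0.2638, 0.2312]
ee_rot: [-3.142, -0.0, 1.544]
force: [0.9, -0.2, 0.5]
opening: 0.597
grip_force: 0.0
tool shift mm [-1.8 -0.8 85.2] turn 0.05
```

View pics/s1.png

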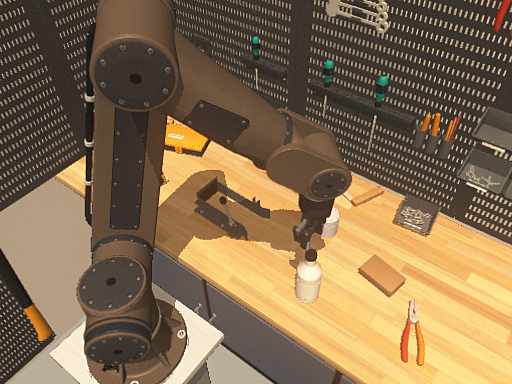

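The gripper is directly above the cap, at about (310,250). I'll go down and close on it.

```bash
python3 -m handwheel '[[[-0.002,-0.001,0.025],0,0.6],[[0,0,0.025],0,0.6],[[0,0,0.020],0,0.6],[[0,0,0.015],0,0.6],[[0,0,0],0,0.6],[[0,0,0],0,0.1],[[0,0,0],0,0.1],[[0,0,0],0,0.1]]'
python3 -m handwheel '[[[0,0,0],0,0.1],[[0,0,0],0,0.1],[[0,0,0],0,0.1],[[0,0,-0.004],0,0.1],[[0,0,-0.004],0,0.1],[[0,0,0],0,0.1]]'
```

```text
t: 5.82
position: [0.3734, -0.267, 0.147]
ee_rot: [3.14, 0.001, 1.543]
force: [0.4, 0.7, 6.8]
opening: 0.341
grip_force: 59.0
t: 6.58
position: [0.3729, -0.2668, 0.1545]
ee_rot: [3.141, 0.0, 1.543]
force: [-0.1, 0.0, -2.7]
opening: 0.338
grip_force: 59.3
```

```bash
python3 - <<'E'
from h import *
go(*world(-.13),.1495); go(*world(.118),.1495);lm(["stall_back","stall_mouth","stall"],["top"])
E
```

```text
tool shift mm [165.9  97.2   5. ] turn 0.0
tool shift mm [413.9  97.2   5. ] turn 0.0
top stall_back [([0.4826, 0.1828, 0.02], 0.56), ([0.3764, -0.2665, 0.008], 0.53)]
top stall_mouth [([0.4821, 0.1824, 0.0193], 0.72), ([0.4805, -0.0268, 0.0013], 0.69)]
top stall [([0.4798, 0.0279, -0.003], 0.8)]
```

```bash
python3 -m handwheel '[[[0.02,0.015,0],0,0.1],[[0.035,0.021,0],0,0.1],[[0.040,0.026,0],0,0.1],[[0.040,0.022,0],0,0.1],[[0.031,0.014,0],0,0.1],[[0,0,0.004],0,0.1],[[0,0,0],0,0.1],[[0,0,0],0,0.1]]'
python3 - <<'E'
from h import *
go(*world(.118),.1495)
E
```

```text
t: 7.78
position: [0.4752, -0.1042, 0.1503]
ee_rot: [-3.141, -0.0, 1.542]
force: [0.1, 0.4, -2.7]
opening: 0.337
grip_force: 59.6
tool shift mm [248.6  -0.8   0.8] turn -0.05
```

```bash
python3 -m handwheel '[[[0.02,0,0],0,0.1],[[0.035,0,0],0,0.1],[[0.035,0,0],0,0.1],[[0.035,0,0],0,0.1],[[0.035,0,0],0,0.1],[[0.035,0,0],0,0.1],[[0.025,0,0],0,0.1],[[0.015,0,0],0,0.1]]'
python3 - <<'E'
from h import *
go(*world(.121),.1495)
E
```

```text
t: 8.78
position: [0.4821, 0.1317, 0.1504]
ee_rot: [3.141, -0.0, 1.543]
force: [1.3, -0.1, -3.3]
opening: 0.341
grip_force: 59.6
tool shift mm [15.5 -0.9  0.9] turn -0.0
```

```bash
python3 -m handwheel '[[[0.006,0,0],0,0.1],[[0.004,-0.001,0],0,0.1],[[0.002,0,0],0,0.1],[[0,0,0],0,0.1],[[0,0,0],0,0.1]]'; python3 -m handwheel '[[[0.001,0,0],0,0.1],[[0.001,0,0],0,0.1],[[0,0,0],0,0.1],[[0,0,0],0,0.1]]'
```

```text
t: 9.4
position: [0.4814, 0.1431, 0.1503]
ee_rot: [3.142, -0.0, 1.542]
force: [0.6, -0.0, -3.3]
opening: 0.333
grip_force: 59.6
t: 9.9
position: [0.4814, 0.1454, 0.1503]
ee_rot: [-3.142, -0.0, 1.543]
force: [-0.8, 0.7, -3.6]
opening: 0.336
grip_force: 59.6
```

```bash
for i in 1 ; do python3 -m handwheel '[[[0.001,0,0],0,0.1],[[0.001,0,0],0,0.1],[[0,0,0],0,0.1]]'; done; python3 -m handwheel '[[[0.001,0,0],0,0.1],[[0.001,0,0],0,0.1],[[0,0,0],0,0.1]]'
```

```text
t: 10.28
position: [0.4815, 0.1475, 0.1503]
ee_rot: [3.142, -0.0, 1.543]
force: [0.2, -0.4, -2.8]
opening: 0.338
grip_force: 59.6
t: 10.65
position: [0.4816, 0.1494, 0.1503]
ee_rot: [3.142, -0.0, 1.543]
force: [-0.3, 0.3, -3.3]
opening: 0.336
grip_force: 59.6
```

```bash
python3 -m handwheel '[[[0.001,0,0],0,0.1],[[0.001,0,0],0,0.1],[[0,0,0],0,0.1]]'; python3 -m handwheel '[[[0.001,0,0],0,0.1],[[0.001,0,0],0,0.1],[[0,0,0],0,0.1]]'
```

```text
t: 11.02
position: [0.4816, 0.1514, 0.1503]
ee_rot: [3.142, -0.0, 1.543]
force: [0.1, -1.3, -3.6]
opening: 0.336
grip_force: 59.6
t: 11.4
position: [0.4817, 0.1534, 0.1503]
ee_rot: [3.141, -0.0, 1.543]
force: [-0.4, -1.0, -2.1]
opening: 0.337
grip_force: 59.6
```

```bash
python3 -m handwheel '[[[-0.002,0,0.001],0,0.1],[[0,0,0.001],0,0.1],[[0,0,0.001],0,0.1],[[0,0,0],0,0.1]]'; python3 - <<'E'
from h import *
p=save("scene","s2.png");im=cv2.imread("pics/s2.png")[120:280,130:400];cv2.imwrite("pics/s2c.png",cv2.resize(im,None,fx=2.9,fy=2.9,interpolation=cv2.INTER_CUBIC))
lm(["tall_bottle","stall_back"])
E
```

```text
t: 11.9
position: [0.4817, 0.1514, 0.1473]
ee_rot: [3.141, -0.0, 1.543]
force: [0.4, -0.5, -2.0]
opening: 0.337
grip_force: 59.7
scene tall_bottle [([0.4851, 0.151, 0.0006], 0.87)]
scene stall_back [([0.4835, 0.1798, 0.0247], 0.59)]
top tall_bottle []
top stall_back [([0.3851, 0.0292, 0.1812], 0.59)]
```

View pics/s2c.png

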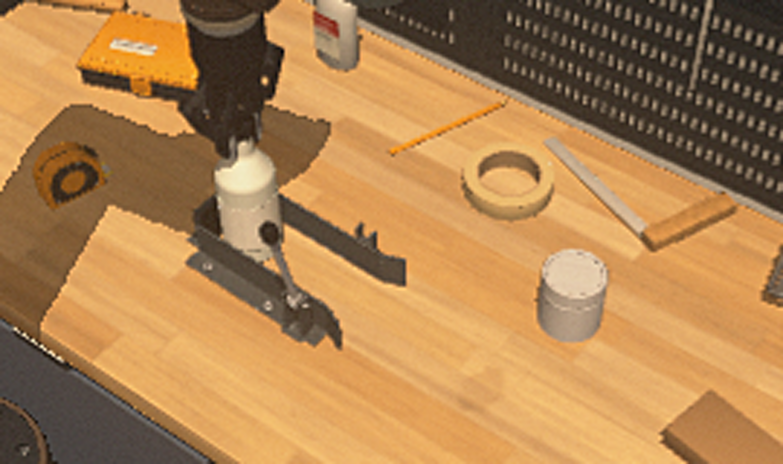

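The bottle stands upright at the closed end (crop about (247,210)). I'll seat it, let go and lift away.

```bash
python3 -m handwheel '[[[0,0,0.001],0,0.1],[[0,0,0.001],0,0.1],[[0,0,0],0,0.6],[[0,0,0],0,0.6],[[0,0,0],0,0.6],[[0,0,0],0,0.6],[[0,0,-0.01],0,0.6],[[0,0,-0.02],0,0.6]]'; python3 -m handwheel '[[[0,0,-0.03],0,0.6],[[0,0,-0.03],0,1],[[-0.02,0.01,0],0,1],[[-0.05,0.02,0],0,1],[[-0.055,0.02,0],0,1],[[-0.055,0.02,0],0,1],[[-0.055,0.02,0],0,1],[[-0.05,0.02,0],0,1]]'
python3 - <<'E'
from h import *
lm(["tall_bottle","short_tin"])
go(.5995,-.1935,.2)
E
```

```text
t: 13.25
position: [0.4814, 0.1513, 0.1757]
ee_rot: [-3.14, 0.0, 1.543]
force: [0.1, 1.0, 0.8]
opening: 0.601
grip_force: 0.0
t: 14.25
position: [0.584, -0.1387, 0.2361]
ee_rot: [3.141, 0.0, 1.542]
force: [0.9, 0.9, 1.3]
opening: 0.997
grip_force: 0.0
scene tall_bottle [([0.4803, 0.1504, 0.0015], 0.67)]
scene short_tin [([0.5989, -0.1985, -0.0018], 0.77)]
top tall_bottle [([0.4849, 0.1486, 0.0031], 0.7)]
top short_tin []
tool shift mm [-57.3  17.8  35.6] turn 0.03
```

```bash
python3 -m handwheel '[[[-0.029,0.009,0.01],0,1],[[-0.029,0.009,0.02],0,1],[[0,0,0.03],0,1],[[0,0,0.03],0,1],[[0,0,0],0,1],[[0,0,0],0,1]]'
python3 - <<'E'
from h import *
lm(["short_tin"])
go(.599,-.1945,.047)
E
```

```text
t: 15.3
position: [0.6006, -0.1944, 0.1467]
ee_rot: [3.14, 0.0, 1.544]
force: [0.3, -0.1, 0.3]
opening: 1.004
grip_force: 0.0
scene short_tin []
top short_tin []
tool shift mm [ 0.4 -1.4 99.5] turn 0.03
```

```bash
python3 -m handwheel '[[[0,-0.001,0.02],0,1],[[0,0,0.025],0,1],[[0,0,0.025],0,1],[[0,0,0.02],0,1],[[0,0,0.0095],0,1],[[0,0,0],0,1],[[0,0,0],0,0.5],[[0,0,0],0,0.5]]'
python3 -m handwheel '[[[0,0,0],0,0.5],[[0,0,0],0,0.5],[[0,0,0],0,0.5],[[0,0,-0.006],0,0.5],[[0,0,-0.006],0,0.5],[[0,0,-0.006],0,0.5],[[0,0,0],0,0.5],[[0,0,0],0,0.5]]'
python3 - <<'E'
from h import *
save("scene","s3.png");lm(["short_tin","tall_bottle"]);go(*world(-.13),.065); go(*world(.045),.048)
E
```

```text
t: 16.5
position: [0.5994, -0.1952, 0.0472]
ee_rot: [3.14, 0.001, 1.543]
force: [-1.1, 0.1, 5.8]
opening: 0.774
grip_force: 67.0
t: 17.5
position: [0.5989, -0.195, 0.0637]
ee_rot: [-3.141, -0.0, 1.543]
force: [-0.1, 0.2, -3.8]
opening: 0.778
grip_force: 67.5
scene short_tin [([0.5991, -0.1959, 0.017], 0.9)]
scene tall_bottle [([0.487, 0.1505, 0.0002], 0.74)]
top short_tin [([0.7266, -0.0318, -0.0006], 0.33)]
top tall_bottle [([0.4827, 0.1477, 0.0006], 0.76)]
tool shift mm [  87.9 -126.8   -1.3] turn 0.01
tool shift mm [ 262.9 -126.8   15.7] turn 0.01
```

View pics/s3.png

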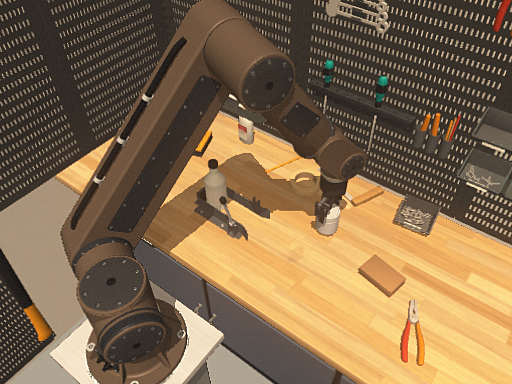

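The tin is held upright and lifted at (328,220), and the bottle stands at the back of the stall at (215,185). Next I'll carry the tin to the lane's line and in through the mouth.

```bash
python3 -m handwheel '[[[0.01,-0.02,-0.002],0,0.5],[[0.02,-0.03,0],0,0.5],[[0.02,-0.03,0],0,0.5],[[0.02,-0.028,0],0,0.5],[[0.018,-0.0185,0],0,0.5],[[0,0,0],0,0.5],[[0,0,0],0,0.5]]'
python3 - <<'E'
from h import *
go(*world(.045),.066)
E
```

```text
t: 18.73
position: [0.4758, -0.1039, 0.066]
ee_rot: [3.14, 0.0, 1.543]
force: [0.2, 0.1, -2.7]
opening: 0.776
grip_force: 67.9
tool shift mm [175.3  -1.1   0. ] turn 0.01
```

```bash
python3 -m handwheel '[[[0.02,-0.001,0],0,0.5],[[0.03,0,0],0,0.5],[[0.03,0,0],0,0.5],[[0.03,0,0],0,0.5],[[0.03,0,0],0,0.5],[[0.02,0,0],0,0.5],[[0.012,0,0],0,0.5],[[0,0,0],0,0.5]]'
python3 -m handwheel '[[[0,0,0.005],0,0.5],[[0,0,0.005],0,0.5],[[0,0,0.004],0,0.5],[[0,0,0.002],0,0.5],[[0,0,0],0,0.5],[[0,0,0],0,0.5]]'
```

```text
t: 19.73
position: [0.4792, 0.0686, 0.0657]
ee_rot: [3.141, -0.0, 1.544]
force: [0.4, -0.3, -3.1]
opening: 0.779
grip_force: 67.9
t: 20.48
position: [0.4789, 0.0684, 0.0499]
ee_rot: [3.141, -0.0, 1.543]
force: [-0.1, -0.0, -2.3]
opening: 0.777
grip_force: 67.9
```

```bash
python3 -m handwheel '[[[0,0,0.0015],0,0.5],[[0,0,0.001],0,0.5],[[0,0,0],0,0.5],[[0,0,0],0,0.95],[[0,0,0],0,0.95],[[0,0,0],0,0.95],[[0,0,-0.02],0,0.95],[[0,0,-0.03],0,0.95]]'
python3 -m handwheel '[[[-0.02,0,-0.02],0,0.95],[[-0.03,0,0],0,0.5],[[-0.03,0,0],0,0],[[-0.01,0,0],0,0],[[0,0,0],0,0],[[0,0,0],0,0]]'
python3 - <<'E'
from h import *
lm(["short_tin","tall_bottle"]);go(*world(-.04),.025)
save("scene","s4.png");im=cv2.imread("pics/s4.png")[120:280,130:400];cv2.imwrite("pics/s4c.png",cv2.resize(im,None,fx=2.9,fy=2.9,interpolation=cv2.INTER_CUBIC))
E
```

```text
t: 21.48
position: [0.4784, 0.0684, 0.0974]
ee_rot: [-3.14, -0.0, 1.543]
force: [0.6, 0.3, 0.1]
opening: 0.948
grip_force: 0.0
t: 22.22
position: [0.4763, -0.0208, 0.1173]
ee_rot: [-3.142, -0.0, 1.543]
force: [-0.4, 0.5, -0.9]
opening: -0.001
grip_force: 0.0
scene short_tin [([0.4826, 0.0668, -0.0017], 0.87), ([0.4223, 0.3741, -0.0001], 0.25)]
scene tall_bottle [([0.4831, 0.1501, -0.0006], 0.56), ([0.4163, 0.0272, 0.05], 0.28)]
top short_tin [([0.4806, 0.0683, 0.0006], 0.77)]
top tall_bottle [([0.4829, 0.15, -0.0009], 0.66)]
tool shift mm [ 7.5  0.7 92.3] turn 0.04
```

View pics/s4c.png

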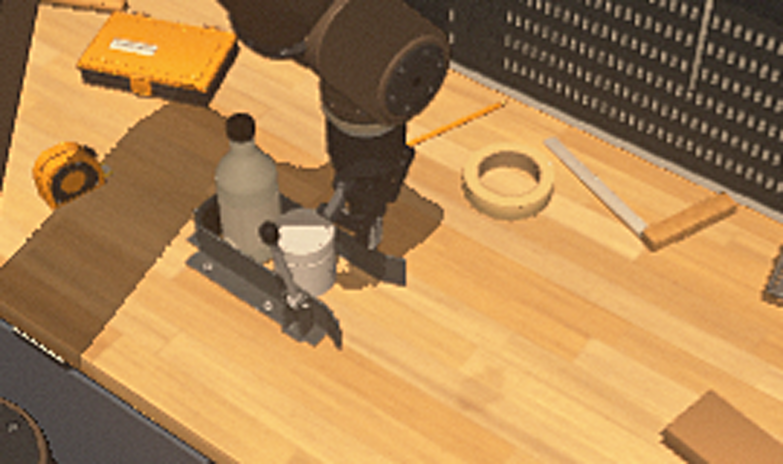

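Bottle (crop (247,200)) and tin (305,250) both stand upright in the lane. I'll lower the closed fingers behind the tin and push it home.

```bash
python3 -m handwheel '[[[0,0.002,0.02],0,0],[[0,0,0.025],0,0],[[0,0,0.025],0,0],[[0,0,0.02],0,0],[[0,0,0],0,0],[[0.015,0,0],0,0],[[0,0,0],0,0]]'
python3 -m handwheel '[[[0.01,0,0],0,0],[[0.008,0,0],0,0],[[0.007,0,0],0,0],[[0.006,0,0],0,0],[[0.003,0,0],0,0],[[0,0,0],0,0]]'
python3 - <<'E'
from h import *
go(*world(.010),.027)
E
```

```text
t: 23.45
position: [0.479, -0.0055, 0.0281]
ee_rot: [3.14, 0.0, 1.544]
force: [0.1, 0.4, 0.3]
opening: 0.001
grip_force: 0.0
t: 24.2
position: [0.4796, 0.0275, 0.0273]
ee_rot: [-3.142, -0.0, 1.543]
force: [0.3, -0.7, -0.5]
opening: 0.001
grip_force: 0.0
tool shift mm [ 8.8 -1.3  0.3] turn 0.02
```

```bash
python3 -m handwheel '[[[0.002,0,0],0,0],[[0.002,0,0],0,0],[[0.001,0,0],0,0],[[0,0,0],0,0]]';python3 -m handwheel '[[[0.0015,0,0],0,0],[[0.0015,0,0],0,0],[[0,0,0],0,0]]'
python3 - <<'E'
from h import *
lm(["short_tin","tall_bottle"]);go(*world(.010),.027)
E
```

```text
t: 24.7
position: [0.4798, 0.0325, 0.0273]
ee_rot: [-3.142, -0.0, 1.543]
force: [0.2, -1.2, -1.4]
opening: 0.001
grip_force: 0.2
t: 25.08
position: [0.4798, 0.0353, 0.0273]
ee_rot: [-3.141, 0.0, 1.543]
force: [-1.5, -5.3, 1.3]
opening: 0.001
grip_force: 0.0
scene short_tin [([0.4772, 0.0806, -0.0021], 0.48)]
scene tall_bottle [([0.4833, 0.15, 0.0008], 0.89)]
top short_tin []
top tall_bottle []
tool shift mm [ 1.  -1.3  0.3] turn 0.01
```

```bash
python3 -m handwheel '[[[0.001,0,0],0,0],[[0.001,0,0],0,0],[[0,0,0],0,0]]';python3 -m handwheel '[[[0,0,0],0,0],[[-0.015,0,0],0,0],[[-0.03,0,0],0,0],[[-0.01,0,-0.03],0,0],[[0,0,-0.05],0,0],[[0,0,-0.05],0,0],[[0,0,-0.03],0,1]]'
python3 - <<'E'
from h import *
lm(["short_tin","tall_bottle","dropbar_tip","dropbar_pivot"]);go(.43,world(0)[1],.24)
E
```

```text
t: 25.75
position: [0.48, 0.0361, 0.0277]
ee_rot: [3.141, 0.001, 1.543]
force: [-3.0, -21.4, 6.5]
opening: -0.002
grip_force: 0.0
t: 26.62
position: [0.4786, -0.0178, 0.1896]
ee_rot: [3.139, 0.0, 1.543]
force: [0.1, -0.4, -0.1]
opening: 0.196
grip_force: 0.0
scene short_tin [([0.4808, 0.0795, -0.0004], 0.9)]
scene tall_bottle [([0.4845, 0.15, -0.0023], 0.97)]
scene dropbar_tip [([0.3855, 0.0307, 0.187], 0.56)]
scene dropbar_pivot [([0.415, 0.0256, 0.0511], 0.98)]
top short_tin [([0.4798, 0.0806, 0.0001], 0.69)]
top tall_bottle [([0.4851, 0.1494, -0.0005], 0.63)]
top dropbar_tip [([0.7834, -0.1497, -0.0062], 0.22)]
top dropbar_pivot []
tool shift mm [ 42.5 -49.4 -53.5] turn 0.0
```

```bash
python3 -m handwheel '[[[0,0,-0.03],0,1],[[0,0,-0.02],0,1],[[0.01,-0.01,0],0,1],[[0.015,-0.015,0],0,1],[[0.015,-0.015,0],0,1],[[0.003,-0.006,0],0,1],[[0,0,0],0,1]]'
python3 - <<'E'
from h import *
go(.425,.0285,.24);print(arm.read_state()["q"].round(2))
E
```

```text
t: 28.0
position: [0.4333, 0.0271, 0.2373]
ee_rot: [3.141, -0.0, 1.544]
force: [-0.2, -0.3, -1.2]
opening: 1.0
grip_force: 0.0
tool shift mm [ 1.2 -8.3 -2.7] turn 0.06
[-0.09  0.21  1.99  0.    0.94 -0.06]
```

```bash
python3 -m handwheel '[[[0.001,-0.008,-0.003],0,1],[[0,-0.008,0],0,1],[[0,-0.008,0],0,1],[[0,-0.003,0],0,1],[[0,0,0],0,1]]'
python3 - <<'E'
from h import *
go(.407,.0285,.135);print(arm.read_state()["q"].round(2))
save("scene","s5.png");im=cv2.imread("pics/s5.png")[120:280,130:400];cv2.imwrite("pics/s5c.png",cv2.resize(im,None,fx=2.9,fy=2.9,interpolation=cv2.INTER_CUBIC))
E
```

```text
t: 28.62
position: [0.4066, 0.0284, 0.2404]
ee_rot: [3.141, -0.0, 1.543]
force: [0.4, -0.9, -0.4]
opening: 1.0
grip_force: 0.0
tool shift mm [1.000e-01 4.000e-01 1.054e+02] turn -0.0
[-0.09  0.17  2.04  0.    0.93 -0.06]
```

View pics/s5c.png

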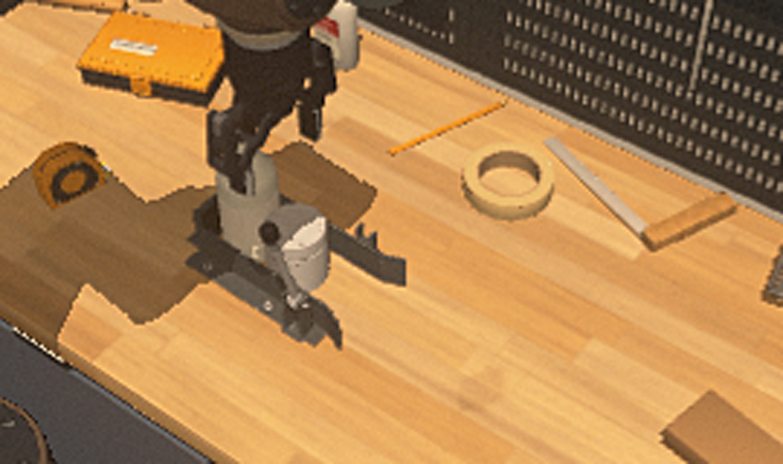

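The open fingers straddle the keep bar's grip (crop (270,233)): the near finger is on its outer side, and the tin and bottle are upright. I'll lower and check the force.

```bash
python3 -m handwheel '[[[0,0,0.02],0,1],[[0,0,0.025],0,1],[[0,0,0.02],0,1],[[0,0,0.015],0,1],[[0,0,0.01],0,1],[[0,0,0.005],0,1],[[0,0,0],0,1]]'
```

```text
t: 29.55
position: [0.4067, 0.0284, 0.1453]
ee_rot: [-3.141, -0.0, 1.543]
force: [0.7, 0.8, -0.5]
opening: 0.997
grip_force: 0.0
```

```bash
python3 -m handwheel '[[[0,0.01,0],0,1],[[0,0.015,0],0,1],[[0,0.015,0],0,1],[[0,0.015,0],0,1],[[0,0.015,0],0,1],[[0,0.015,0],0,1],[[0,0.012,0],0,1],[[0,0.01,0],0,1]]'
python3 -m handwheel '[[[0,0.01,0],0,1],[[0,0.01,0],0,1],[[0,0,0],0,1],[[0,0,0],0,1]]'
python3 - <<'E'
from h import *
lm(["dropbar_tip","short_tin","tall_bottle"])
E
```

```text
t: 30.55
position: [0.5143, 0.0254, 0.1452]
ee_rot: [-3.142, -0.0, 1.543]
force: [-0.7, -0.4, -0.6]
opening: 0.996
grip_force: 0.0
t: 31.05
position: [0.5333, 0.0249, 0.1452]
ee_rot: [-3.141, -0.0, 1.543]
force: [-0.3, 0.1, 0.2]
opening: 0.999
grip_force: 0.0
scene dropbar_tip [([0.5544, 0.0255, 0.0469], 0.65)]
scene short_tin [([0.4784, 0.0783, 0.0007], 0.88), ([0.7199, -0.0344, -0.0005], 0.21)]
scene tall_bottle [([0.4832, 0.1514, 0.0006], 0.78)]
top dropbar_tip []
top short_tin []
top tall_bottle [([0.6427, 0.4407, -0.0003], 0.57), ([0.4829, 0.1495, 0.0011], 0.52)]
```

Bar tip is at z ≈ 0.047 and x ≈ 0.554, so it's shut. I'll withdraw upwards and check.

```bash
python3 -m handwheel '[[[0,0,-0.03],0,1],[[0,0,-0.05],0,1],[[0,0,-0.05],0,1],[[-0.05,0.03,0],0,1],[[-0.055,0.03,0],0,1],[[-0.055,0.03,0],0,1],[[-0.055,0.03,0],0,1],[[0,0,0],0,1]]'
python3 - <<'E'
from h import *
lm(["dropbar_tip","dropbar_pivot","short_tin","tall_bottle","tape","measure","block"],["top","scene"])
save("scene","s6.png");im=cv2.imread("pics/s6.png")[120:280,130:400];cv2.imwrite("pics/s6c.png",cv2.resize(im,None,fx=2.9,fy=2.9,interpolation=cv2.INTER_CUBIC))
E
```

```text
t: 32.45
position: [0.648, -0.1967, 0.2738]
ee_rot: [-3.141, -0.0, 1.539]
force: [-1.1, 0.4, -0.8]
opening: 0.999
grip_force: 0.0
top dropbar_tip [([0.5585, 0.0209, 0.0485], 0.42)]
top dropbar_pivot [([0.4176, 0.0277, 0.0485], 0.74)]
top short_tin [([0.4803, 0.0788, 0.0017], 0.75)]
top tall_bottle [([0.4822, 0.148, -0.0004], 0.73)]
top tape [([0.723, -0.0334, -0.0005], 0.87)]
top measure [([0.4255, 0.3723, 0.0008], 0.57)]
top block [([0.5411, -0.4088, 0.0027], 0.65)]
scene dropbar_tip [([0.5568, 0.0241, 0.0471], 0.56), ([0.4778, 0.0282, 0.0021], 0.19)]
scene dropbar_pivot [([0.4153, 0.0252, 0.0492], 0.87)]
scene short_tin [([0.4822, 0.0786, -0.003], 0.6)]
scene tall_bottle [([0.4854, 0.1516, 0.0014], 0.72), ([0.474, -0.0267, -0.0034], 0.56)]
scene tape [([0.4208, 0.3712, -0.0012], 0.55)]
scene measure [([0.4224, 0.3727, -0.0004], 0.5)]
scene block [([0.5418, -0.4071, -0.0007], 0.97)]
```

View pics/s6c.png

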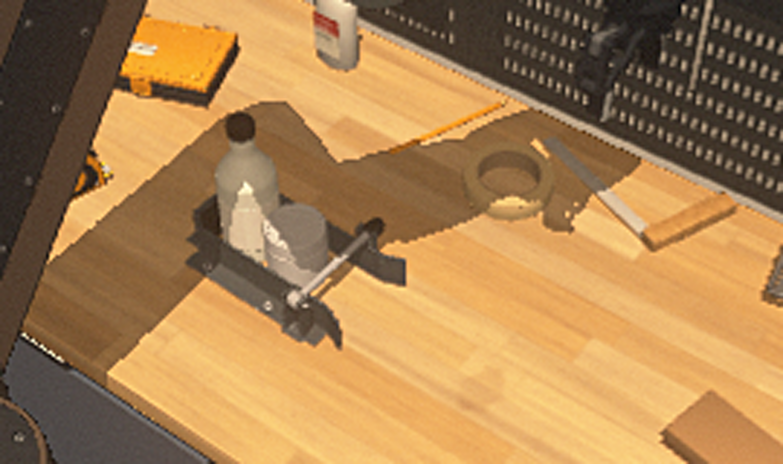

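The bar lies level across the entrance, crop (295,298) to (375,230). The bottle and tin stand upright behind it, and the bystanders haven't moved.

```bash
python3 -c "
from rig import arm; print(arm.close_job())"
```

```text
the job is handed in; nothing more can be done
None
```

The bottle is at the closed end of the stall with the tin in front of it, both upright and pushed home, the keep bar is shut level across the entrance, the other things I checked are where they were, and the job is handed in at about 33 s.

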